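# Shut a paint touch-up marker and hold it nib-down to prime it

## Robot

A 6-joint arm with a two-finger parallel gripper is mounted at the origin on a cart in front of the work surface, level with it; the furniture and walls round the work are solid. World frame = base frame: x ahead of the robot, y to its left, z up, the work surface at z = 0. Lengths are in mm, angles in rad, forces in N, time in s.
With the tool pointing down it reaches from about 400 to 925 mm from the base axis. Payload 12.5 kg.
Tool frame: the origin (TCP) lies midway between the tips of the shut fingers; the grasp point (between the pads) lies 19 mm behind it; z points along the fingers, y is the line along which they close (so a half turn about z gives the same grasp; the last joint's range is limited). The gripper opens to 95 mm and grips with 3 to 60 N. Pads are 20 mm wide; open, the fingers measure 119 mm over their backs; the gripper's body (75 mm by 180 mm) begins 59 mm behind the grasp point.
Start: joints at [-1.241, 0.491, 1.559, -0, 1.092, -0.106], TCP at [263.86, -566.593, 186.561] pointing down, gripper open.
Joint ranges: [-3.1, 3.1], [-0.84, 2.19], [0.05, 2.79], [-1.13, 4.28], [0.06, 2.93], [-2.69, 2.69]. Speed limits (rad/s): [2.22, 2.22, 2.79, 3.14, 3.14, 3.14].

## Interface

Orientations are given as [roll, pitch, yaw] about the fixed x, y, z axes, in that order (R = Rz(yaw) Ry(pitch) Rx(roll)).
In Python, from cell import state, viewer, env, models gives the robot as it stands. The module is installed in compiled form; this text tells all that it offers.
- The arm moves only by the tool arm_command, never from a script. Its argument "rows" is a list of rows, each a list of 2 entries, a list of its own where there are three numbers: the shift along the tool's x, y, z normalised to -1 to 1, where 1 is 0.25 m, then the turn about the tool's z normalised to -1 to 1, where 1 is pi rad. A call has exactly 5 rows; each row shifts and turns the commanded pose from where the row before left it, along the tool's axes as they then stand; what a row does not reach is not made up. A row lasts 1/10 s, in which the tool goes at most 50 mm and 8.59 degrees, less where a joint would pass 70% of its speed; a pose out of reach is approached as far as the arm can. A call with a number of a shift or a turn outside -1 to 1 is refused whole. A call with a gripper value outside its range is refused whole. "claw" is the opening, from 0 (shut) to 1 (fully open), set as the call begins (left out, the last holds). The fingers move at their own pace and stop on an object; the grip force is fixed at half the most. Time passes only in rows, so rows that do not move let the fingers close, or fill a call up. It gives the time, the measured TCP pose, the force, the opening and the grip force at its end, in the units of the state.
- state(): the state, without advancing time (a new reading comes with each control period).
- viewer.read_camera(name): name is "scene" or "top" or "wrist"; returns (picture, depth): 384x512x3 uint8, red, green, blue; 384x512 float32, mm along the optical axis (not along the pixel's ray), 0 where there is no reading.
- viewer.get_calibration(name): a dict with "camera_matrix" (3x3 intrinsics, pixels), "world_to_cam" (4x4, takes a point from world to camera coordinates). Camera axes: x right, y up, looking along -z (the intrinsics and any distortion apply to the point x, -y, -z); pixel columns grow to the right and rows downward; lengths in mm; the calibration is good to about 2 mm. The wrist camera is an equidistant fisheye: a pixel r from the principal point sees the ray r / f radians off the axis. A picture is of the moment at which its call begins: read the wrist's pose just before it. get_calibration takes no time and is no camera call; for the wrist camera it gives the pose at the moment of the call.
- env.job_done(): hands the job in; it is judged then, once.
Trained networks look in the newest picture that a camera, given by its name, has taken for a name from the list of things; names that differ only in an ending like _2 or _b are one class to them, and where a whole thing is asked for, a point or a joint stands for the part that bears it (a point fixed in the world has none). Each returns a list of dicts, best first, with "confidence" (0 to 1); they miss things now and then, are a little off and sometimes report something else, mostly with a low value. They report only what shows in the picture. A call takes as long as a camera call.
- models.search_frame(camera, label): "position" ([x, y, z] in mm, in world coordinates, good to about 4 mm: the middle of the surface that is visible of it).
- models.mark_of(camera, label): "position" ([x, y, z] in mm, in world coordinates, good to about 4 mm: a listed point, or the origin of a listed thing).
The state is a dict: "t": time; "joints": joint angles; "qvel": joint speeds; "tau": joint torques, N m; "eef_pos": TCP position; "tcp_rot": TCP orientation; "ft_force": force on the tool from outside, world axes, zero at the start; "moment": the same for the moment, N m; "opening": opening from 0.0 (shut) to 1.0 (fully open); "grip_force": force on a finger pad.
Only numpy, scipy, OpenCV 4.12 (cv2) and the standard library are available. Lean on these libraries where they do the work, as an engineer would, in place of code of your own. Each camera call takes 0.05 s, during which the arm holds its last target. There are 200 camera calls.

## Task

The red touch-up marker in the sloping rack was put back with its cap not properly on. Push its cap fully home while the marker is still in the rack, so that it cannot leak; then draw the marker out of its hole and tip it so that the cap end points downwards, at least 30 degrees below level, to let the paint run to the nib. Finish while still holding it like that, still and in the air, at least 10 cm above the bench and touching nothing else; leave the other two markers in their holes and the things on the bench where they are.

Things in the scene. Friction and masses are not known exactly. Their poses are not given: they have to be found in the camera images.
- marker_red: Paint touch-up marker with red band and ribbed red cap; round grey barrel 20 mm across, 150 mm long when shut, about 90 g. Stands cap up in any one of the rack's 3 holes. Origin: centre of the tail end, at the hole's bottom; its z runs along the barrel to the cap, 28 to 30 degrees above level here. Along z: 0 to 60 mm in the hole, 60 to 108 mm bare barrel, white neck, cap from 110 mm when shut.
- marker_red_cap (a joint): How far the red cap stands proud, in m: 0 = fully home, 0.014 = end of travel; it slides along the marker's z and never comes off. Starts 13 to 14 mm proud, the white neck showing below it. A detent half way (7 mm) holds it open or shut: getting over it takes about 4 N either way, then the cap snaps on towards that end; follow through until it stops. The hole's bottom carries the marker meanwhile.
- cap_end (a point): Centre of the flat end face of the red cap, 150 mm from the tail when shut. The cap is a ribbed cylinder, 22 mm in diameter and 40 mm long, ending here; it may be pinched across or pushed on this face.
- marker_brown: A like marker with dark brown band and cap, in another hole of the rack, shut: 150 mm long, cap 22 mm in diameter. Origin at the tail, z towards the cap. Leave it in its hole.
- marker_ochre: A like marker with yellow-ochre band and cap, in the remaining hole, shut. Origin at the tail, z towards the cap. Leave it in its hole.
- rack: Beech rack, screwed down: base board 150 x 232 x 12 mm, a tilted block between two cheeks, 98 mm high, 216 mm wide. Origin: centre of the underside, z up. Three holes 21.6 mm in diameter, 60 mm deep, all leading out along (-0.866, 0, 0.5) in the rack's frame; bottoms at (0.027, y, 0.039), mouths at (-0.025, y, 0.069), y = -0.062, 0, 0.062. The block's face is 56 mm high, holes central.
- bench_brush: Wooden bench brush 35 x 230 x 59 mm lying behind the rack. Leave it alone.
- steel_tape: Yellow steel tape measure 36 x 78 x 63 mm on the bench. Leave it alone.
- oak_strip: Reddish hardwood offcut 45 x 170 x 20 mm lying nearest to the robot. Leave it alone.

How it is judged (in metres and radians):
On the way, in this order (a step that is already met when the one before it is completed fails the run):
1. the red marker's cap is fully home (within 2 mm) while the marker still stands in its hole (value of joint marker_red_cap below 0.002 m and distance of marker_red from where it was at the start of the episode below 0.02 m), for 0.2 s.
2. the red marker is drawn out of its hole, clear of the rack, its cap still home (value of joint marker_red_cap below 0.002 m and distance of marker_red from where it was at the start of the episode above 0.07 m and contact force between marker_red and rack below 0.05 N and contact force between the fingers and marker_red above 0.5 N), for 0.1 s.
At the end, for the whole second after the job is handed in: The gripper holds the red marker still, both its ends more than 70 mm above the bench, touching neither rack nor other things; its cap end points at least 23 degrees below level; its cap is within 2 mm of fully home; the other two markers are within 20 mm of where they stood (value of joint marker_red_cap below 0.002 m and angle between marker_red's own z axis and vertical above 1.98 rad and height (world z) of each of cap_end, marker_red above 0.07 m and contact force between the fingers and marker_red above 0.5 N and contact force between marker_red and rack below 0.05 N and contact force between marker_red and bench_brush below 0.05 N and contact force between marker_red and steel_tape below 0.05 N and contact force between marker_red and oak_strip below 0.05 N and contact force between marker_red and marker_brown below 0.05 N and contact force between marker_red and marker_ochre below 0.05 N and linear speed of marker_red below 0.03 m/s and angular speed of marker_red below 0.3 rad/s and distance of each of marker_brown, marker_ochre from where it was at the start of the episode below 0.02 m); the arm keeps its last pose, push and grip.
It fails at once if the red marker is tipped cap-down with its cap open by more than 3 mm (angle between marker_red's own z axis and vertical above 1.7 rad and value of joint marker_red_cap above 0.003 m).
It fails at once if another marker is pulled out of its hole by more than 30 mm (distance of any of marker_brown, marker_ochre from where it was at the start of the episode above 0.03 m).
It fails at once if a thing lying on the bench is pushed more than 30 mm away (distance of any of bench_brush, steel_tape, oak_strip from where it was at the start of the episode above 0.03 m).
It also fails if it takes over 48 s, if anything falls off the work surface, if the arm or the gripper's body presses on something with over 40 N, if the wrist force passes 120 N, or if a joint passes its speed limit or range.

## Working session

There is one attempt and no reset: what is moved stays moved. The work goes in short steps, Python scripts to look and compute and a tool call to move; the robot and the scene stay as the last step left them, time stands still between calls to the robot, and variables do not carry over. Pictures are saved under pics/ and viewed, at most 10 in all, crops included, and the job is handed in when it is done.

Besides the shell and the picture viewer there is one more tool, called after "Request:" by a JSON object that holds its "name" and its "arguments". arm_command: Moves the arm, as the interface text tells. Scaled input: -1 to 1 covers 0.25 m each way for a shift and pi rad each way for a turn. Its arguments: {"type":"object","properties":{"rows":{"type":"array","items":{"type":"array"}},"claw":{"type":"number"}},"required":["rows"]}

```bash
mkdir -p pics; ls; python3 - <<'E'
from cell import state, viewer, env, models
import cv2,numpy as np
s=state();print({k:np.round(v,3) for k,v in s.items()})
ims=[]
for c in("scene","top"):
    p,d=viewer.read_camera(c);ims.append(p[:,:,::-1])
    for n in("marker_red","cap_end","marker_brown","marker_ochre","rack","bench_brush","steel_tape","oak_strip"):
        if c=="top" or n in("marker_red","cap_end","rack"):
            print(c,n,[(np.round(r["position"]),round(r["confidence"],2)) for r in models.mark_of(c,n)[:2]])
    K=viewer.get_calibration(c);print(np.round(np.linalg.inv(K["world_to_cam"]),2))
cv2.imwrite("pics/a.png",np.hstack([cv2.resize(i,(400,300)) for i in ims]))
cv2.imwrite("pics/b.png",ims[0])
cv2.imwrite("pics/top.png",ims[1])
E
```

```text
pics
{'t': np.float64(0.0), 'joints': array([-1.241,  0.492,  1.559,  0.   ,  1.092, -0.106]), 'qvel': array([-0.002, -0.   ,  0.   , -0.   , -0.   , -0.001]), 'tau': array([-1.0000e-03, -6.1265e+01, -2.5818e+01,  6.9000e-02,  4.8000e-02,
       -0.0000e+00]), 'eef_pos': array([ 263.759, -566.303,  185.944]), 'tcp_rot': array([-3.14 , -0.   ,  0.436]), 'ft_force': array([ 0.426, -0.359,  0.02 ]), 'moment': array([ 0.003, -0.017,  0.017]), 'grip_force': np.float64(0.0), 'opening': np.float64(1.0)}
scene marker_red [(array([371., 139.,  -2.]), 0.47)]
scene cap_end [(array([461.,  36., 116.]), 0.55)]
scene rack [(array([541., 109.,  -3.]), 0.96)]
[[-8.8000e-01  2.5000e-01 -4.1000e-01  2.0833e+02]
 [-4.8000e-01 -4.8000e-01  7.3000e-01  7.7169e+02]
 [-2.0000e-02  8.4000e-01  5.4000e-01  5.7138e+02]
 [ 0.0000e+00  0.0000e+00  0.0000e+00  1.0000e+00]]
top marker_red []
top cap_end [(array([463.,  32., 117.]), 0.68)]
top marker_brown []
top marker_ochre []
top rack [(array([542., 108.,  -1.]), 0.97)]
top bench_brush [(array([787., 145.,   3.]), 0.89)]
top steel_tape [(array([770., -36.,   2.]), 0.61)]
top oak_strip [(array([366., 139.,   2.]), 0.88), (array([461.,  34., 119.]), 0.56)]
[[ 2.0000e-02  9.9000e-01 -1.6000e-01  4.3073e+02]
 [-1.0000e+00  2.0000e-02  0.0000e+00  1.1065e+02]
 [ 0.0000e+00  1.6000e-01  9.9000e-01  9.5712e+02]
 [ 0.0000e+00  0.0000e+00  0.0000e+00  1.0000e+00]]
```

View pics/b.png

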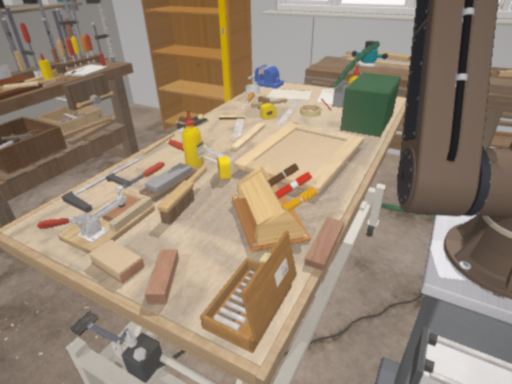

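View pics/top.png

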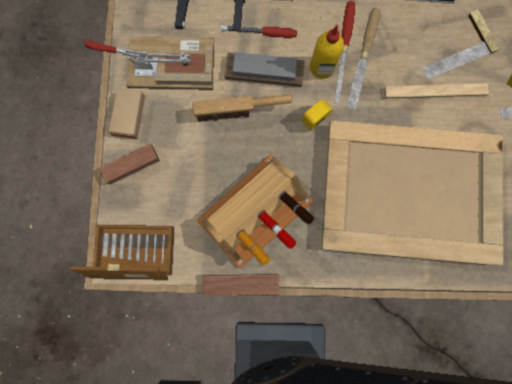

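The markers point toward the robot and to its right. Red is in the middle hole, with its cap end at about (293,243) in the top view, ochre at (253,247) and brown at (297,207). The tool can only turn about its vertical axis. I'll pinch the cap shut, regrip on the barrel, and later pivot the marker in the grip by pressing its tail on the rack's ridge. First I need the axis measured more precisely.

```bash
cat > h.py <<'E'
import numpy as np,cv2
from cell import state, viewer, env, models
def cloud(c):
    p,d=viewer.read_camera(c);k=viewer.get_calibration(c);K=k["camera_matrix"];T=np.linalg.inv(k["world_to_cam"])
    v,u=np.mgrid[:384,:512]
    P=np.stack([(u-K[0,2])/K[0,0]*d,-(v-K[1,2])/K[1,1]*d,-d,np.ones_like(d)],-1)@T.T
    return p,d,P[...,:3]
def red(p,d,P,lo=50):
    h=cv2.cvtColor(p,cv2.COLOR_RGB2HSV)
    m=((h[...,0]<6)|(h[...,0]>172))&(h[...,1]>190)&(h[...,2]>90)&(d>0)
    m&=(np.linalg.norm(P[...,:2]-[490,60],axis=-1)<90)&(P[...,2]>lo)
    return m
E
python3 - <<'E'
from h import *
for c in("top","scene"):
    p,d,P=cloud(c);m=red(p,d,P);Q=P[m]
    print(c,m.sum(),Q.min(0).round(),Q.max(0).round(),np.median(Q,0).round(1))
    a=np.linalg.svd(Q-Q.mean(0))[2][0];print(a.round(3),np.degrees(np.arctan2(a[1],a[0])),np.degrees(np.arcsin(a[2])))
    near=(np.linalg.norm(P[...,:2]-[541,108],axis=-1)<130)
    # rack top ridge heights
    z=P[...,2];mm=near&(z>88)&(z<104)&~m&(((P[...,:2]-[541,108])@[-.73,-.68])<35);R=P[mm][:,:2]
    if len(R)>10:
        r=cv2.minAreaRect(R.astype(np.float32));print("ridge",len(R),r, z[mm].max())
    for n in("rack","cap_end","marker_red"):
        print(n,[(np.round(r["position"],1),round(r["confidence"],2)) for r in models.mark_of(c,n)[:2]],[(np.round(r["position"],1),round(r["confidence"],2)) for r in models.search_frame(c,n)[:2]])
E
```

```text
top 313 [453.  27.  73.] [528.  98. 128.] [482.9  57.  108.2]
[-0.641 -0.613  0.462] -136.28107364606456 27.53253656415109
ridge 657 ((534.8757934570312, 106.87482452392578), (38.031822204589844, 215.4695281982422), 44.132171630859375) 100.820745895384
rack [(array([544.1, 111.7,   2.6]), 0.63)] [(array([539.2, 114.6,  65.2]), 0.69)]
cap_end [(array([774.8, -36.8,  -0.8]), 0.67), (array([457.6,  30.2, 118.5]), 0.46)] [(array([472.7,  47.4, 117.6]), 0.49)]
marker_red [] [(array([489.5,  67.4, 101.7]), 0.84)]
scene 147 [457.  42.  71.] [522. 100. 123.] [496.8  77.9  93.6]
[ 0.641  0.595 -0.485] 42.85820163983841 -29.019756963434602
ridge 279 ((537.349365234375, 106.89118957519531), (32.5439453125, 219.5680389404297), 42.63309097290039) 97.36775780189379
rack [(array([540.8, 108.8,  -1.9]), 0.82)] [(array([523.1, 156.7,  56.5]), 0.69)]
cap_end [(array([463.1,  34.5, 115.6]), 0.68)] [(array([469.7,  56.4, 108. ]), 0.58)]
marker_red [] [(array([493.1,  68.9,  97.8]), 0.66)]
```

Request:
{"name": "arm_command", "arguments": {"rows": [[[0.0, 0, -0.16], 0], [[0.1, -0.16, 0], 0], [[0.1, -0.16, 0], 0], [[0.1, -0.16, 0], 0], [[0.1, -0.16, 0], 0]], "claw": 0.5}}

```text
t: 1.85
eef_pos: [286.8, -377.5, 226.6]
tcp_rot: [3.141, -0.0, 0.435]
ft_force: [1.2, -0.5, 0.6]
opening: 0.64
grip_force: 0.0
```

Request:
{"name": "arm_command", "arguments": {"rows": [[[0.137, -0.122, 0], 0], [[0.137, -0.122, 0], 0], [[0.137, -0.122, 0], 0], [[0.137, -0.122, 0], 0], [[0.137, -0.122, 0], 0]]}}

```text
t: 2.35
eef_pos: [378.2, -167.1, 226.8]
tcp_rot: [3.141, -0.0, 0.435]
ft_force: [1.0, -0.2, -0.1]
opening: 0.499
grip_force: 0.0
```

Request:
{"name": "arm_command", "arguments": {"rows": [[[0.137, -0.122, 0], 0], [[0.137, -0.122, 0], 0], [[0.137, -0.122, 0], 0], [[0.137, -0.122, 0], 0], [[0.1, -0.09, 0], 0]]}}

```text
t: 2.85
eef_pos: [464.3, 33.1, 226.7]
tcp_rot: [3.141, -0.001, 0.437]
ft_force: [-0.5, -1.4, 0.6]
opening: 0.497
grip_force: 0.0
```

Request:
{"name": "arm_command", "arguments": {"rows": [[[0, 0, 0], -0.034], [[0, 0, 0], -0.034], [[0, 0, 0], -0.034], [[0, 0, 0], 0], [[0, 0, 0], 0]]}}

```text
t: 3.35
eef_pos: [463.7, 30.6, 226.6]
tcp_rot: [3.141, -0.0, 0.753]
ft_force: [0.8, -0.2, -0.2]
opening: 0.501
grip_force: 0.0
```

```bash
cat >> h.py <<'E'
def wcloud():
    k=viewer.get_calibration("wrist");p,d=viewer.read_camera("wrist");K=k["camera_matrix"];T=np.linalg.inv(k["world_to_cam"])
    v,u=np.mgrid[:384,:512];a=(u-K[0,2])/K[0,0];b=(v-K[1,2])/K[1,1];r=np.hypot(a,b)+1e-9;s=np.tan(np.minimum(r,1.5))/r
    P=np.stack([a*s*d,-b*s*d,-d,np.ones_like(d)],-1)@T.T
    return p,d,P[...,:3]
E
python3 - <<'E'
from h import *
s=state();print(s["eef_pos"],s["tcp_rot"],s["joints"])
p,d,P=wcloud();m=red(p,d,P);Q=P[m]
cv2.imwrite("pics/w1.png",p[:,:,::-1])
print(m.sum(),np.median(Q,0).round(1))
mu=Q.mean(0);a=np.linalg.svd(Q-mu)[2][0];a*=-np.sign(a[0]);print(mu,a.round(3),np.degrees(np.arctan2(a[1],a[0])),np.degrees(np.arcsin(a[2])))
t=(Q-mu)@a;print(t.min(),t.max())
for n in("rack","cap_end","marker_red"):
    print(n,[(np.round(r["position"],1),round(r["confidence"],2)) for r in models.mark_of("wrist",n)[:2]])
E
```

```text
[463.68144521  30.56761081 226.59335177] [ 3.14140000e+00 -6.55715808e-05  7.53082458e-01] [-7.64135505e-02  2.16203913e-01  1.87954829e+00 -9.44485229e-05
  1.04565408e+00  7.41347667e-01]
1246 [486.5  58.1 108.6]
[491.78764353  63.0009184  102.98109156] [-0.637 -0.606  0.476] -136.4626770366498 28.433722167166646
-55.57112171362249 45.77263327495601
rack [(array([543. , 114.1,   1.7]), 0.8)]
cap_end [(array([455.3,  32.5, 120.2]), 0.88)]
marker_red []
```

View pics/w1.png

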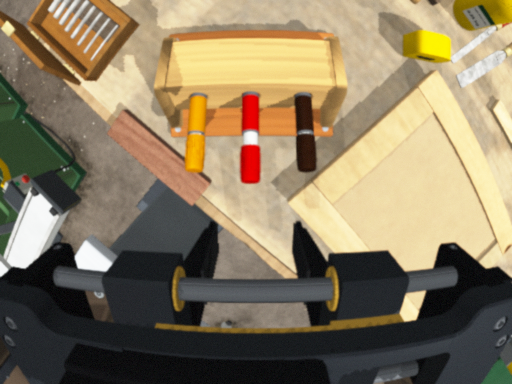

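```bash
python3 - <<'E'
from h import *
p,d,P=wcloud();m=red(p,d,P)
yaw=.754;ex=np.array([np.cos(yaw),np.sin(yaw),0]);ey=np.array([np.sin(yaw),-np.cos(yaw),0])
o=np.array(state()["eef_pos"]);X=(P-o)@ex;Y=(P-o)@ey;Z=P[...,2]
# profile in tool frame: lateral range & max z in bins along x
for x in range(-20,90,6):
    b=m&(abs(X-x)<3)
    if b.sum()>4:print(x,b.sum(),Y[b].min().round(1),Y[b].max().round(1),np.percentile(Y[b],[5,95]).mean().round(1),"ztop",np.percentile(Z[b],98).round(1))
# rack ridge profile along Y between markers
for x in range(40,170,6):
    b=(abs(X-x)<3)&(abs(Y)<15)&(d>0)
    if b.sum()>4:print("rk",x,np.median(Z[b]).round(1),Z[b].max().round(1))
E
```

```text
-2 27 -12.8 3.1 -4.7 ztop 121.2
4 88 -14.0 5.2 -4.3 ztop 125.7
10 118 -13.9 5.2 -4.3 ztop 124.9
16 118 -14.1 5.2 -4.4 ztop 121.9
22 114 -14.1 5.3 -4.4 ztop 118.7
28 115 -14.4 5.3 -4.1 ztop 115.1
34 97 -13.2 5.3 -3.9 ztop 112.7
40 6 -6.6 -1.2 -3.9 ztop 109.5
52 23 -13.7 4.3 -4.6 ztop 98.5
58 89 -13.7 4.3 -4.5 ztop 98.6
64 94 -13.8 4.3 -4.5 ztop 95.4
70 81 -12.8 4.3 -4.2 ztop 91.7
76 99 -14.1 4.3 -4.8 ztop 89.0
82 83 -14.2 4.3 -4.9 ztop 85.9
88 80 -14.3 4.3 -4.9 ztop 81.9
rk 40 101.9 109.6
rk 46 98.1 102.4
rk 52 96.5 100.1
rk 58 93.8 100.3
rk 64 91.4 95.8
rk 70 87.4 92.6
rk 76 84.6 89.6
rk 82 79.7 86.4
rk 88 76.8 82.3
rk 94 76.2 80.6
rk 100 85.0 91.9
rk 106 92.0 94.0
rk 112 88.9 92.0
rk 118 85.4 88.2
rk 124 81.7 84.9
rk 130 78.1 81.3
rk 136 74.8 77.4
rk 142 71.1 74.1
rk 148 67.8 70.6
rk 154 64.4 67.3
rk 160 61.3 63.7
rk 166 59.1 59.7
```

Red lies along tool x at Y = -4.4 mm. The cap spans tool X of about 0 to 38 mm, and the middle of its axis is at z of about 107.5. Next I go down and pinch the cap.

Request:
{"name": "arm_command", "arguments": {"rows": [[[0.064, -0.0176, 0], 0], [[0, 0, 0.14], 0], [[0, 0, 0.14], 0], [[0, 0, 0.14], 0], [[0, 0, 0.13], 0]]}}

```text
t: 4.1
eef_pos: [472.2, 44.8, 87.8]
tcp_rot: [3.141, -0.0, 0.755]
ft_force: [1.3, -0.3, 0.3]
opening: 0.501
grip_force: 0.0
```

Request:
{"name": "arm_command", "arguments": {"rows": [[[0, 0, 0], 0], [[0, 0, 0], 0], [[0, 0, 0], 0], [[0, 0, 0], 0], [[0, 0, 0], 0]], "claw": 0.0}}

```text
t: 4.6
eef_pos: [472.8, 44.8, 90.1]
tcp_rot: [3.14, -0.001, 0.756]
ft_force: [0.8, 6.0, 7.6]
opening: 0.146
grip_force: 5.4
```

Request:
{"name": "arm_command", "arguments": {"rows": [[[0, 0, 0], 0], [[0, 0, 0], 0], [[0, 0, 0], 0], [[0, 0, 0], 0], [[0, 0, 0], 0]]}}

```text
t: 5.1
eef_pos: [475.9, 45.3, 91.6]
tcp_rot: [3.136, -0.007, 0.756]
ft_force: [5.9, 7.9, 18.5]
opening: 0.006
grip_force: 10.5
```

```bash
python3 - <<'E'
from h import *
p,d,P=wcloud();q,e,_=cloud("scene")
print(state()["eef_pos"])
cv2.imwrite("pics/w2.png",np.hstack([cv2.resize(p,(440,330)),cv2.resize(q[140:260,210:360],(355,330))])[:,:,::-1])
E
```

```text
[475.87061728  45.27238031  91.57880564]
```

View pics/w2.png

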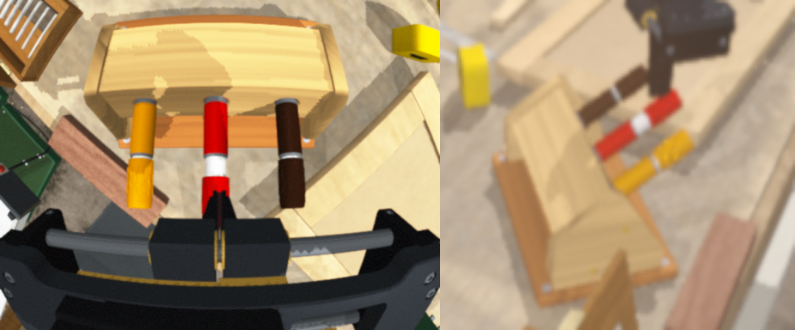

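The fingers have shut without holding the cap. They look to be at or above the cap end. I'll measure before trying again.

```bash
python3 - <<'E'
from h import *
o=np.array(state()["eef_pos"]);yaw=.755;ex=np.array([np.cos(yaw),np.sin(yaw),0]);ey=np.array([np.sin(yaw),-np.cos(yaw),0])
for c in("wrist","scene"):
    p,d,P=wcloud() if c=="wrist" else cloud(c)
    m=red(p,d,P);X=(P-o)@ex;Y=(P-o)@ey;Z=P[...,2]
    print(c)
    for x in range(-40,80,6):
        b=m&(abs(X-x)<3)
        if b.sum()>3:print(x,b.sum(),Y[b].min().round(1),Y[b].max().round(1),"z",Z[b].min().round(1),Z[b].max().round(1))
    h=cv2.cvtColor(p,cv2.COLOR_RGB2HSV);k=(h[...,2]<70)&(abs(X)<30)&(abs(Y)<25)&(Z>60)&(d>0)
    for z in range(60,180,10):
        b=k&(abs(Z-z)<5)
        if b.sum()>3:print(" dark z",z,b.sum(),X[b].min().round(),X[b].max().round(),Y[b].min().round(),Y[b].max().round())
cv2.imwrite("pics/w3.png",cv2.resize(p[140:240,230:360],(780,600),interpolation=cv2.INTER_CUBIC)[:,:,::-1])
E
```

```text
wrist
-10 17 -12.7 -11.0 z 108.3 115.1
-4 53 -12.8 -8.3 z 104.9 114.7
2 99 -12.8 8.5 z 102.8 114.9
8 237 -12.0 8.6 z 99.5 129.5
14 306 -12.0 7.7 z 100.3 154.3
20 10 -5.7 0.2 z 106.4 108.6
32 57 -10.8 6.4 z 91.0 98.8
38 259 -11.6 7.2 z 87.0 97.9
44 256 -11.0 7.4 z 81.7 94.8
50 247 -11.0 7.4 z 79.6 92.6
56 243 -11.1 7.5 z 75.6 89.7
62 240 -11.3 7.6 z 72.7 86.4
68 220 -11.4 6.8 z 72.9 83.1
74 47 -9.9 5.3 z 74.2 80.0
 dark z 120 36 10.0 12.0 -3.0 4.0
 dark z 130 128 10.0 13.0 -6.0 8.0
 dark z 140 185 10.0 12.0 -7.0 8.0
 dark z 150 295 10.0 13.0 -8.0 9.0
 dark z 160 253 9.0 12.0 -9.0 10.0
 dark z 170 72 -10.0 12.0 -1.0 2.0
scene
-16 6 -15.3 -8.8 z 112.8 121.6
-10 16 -14.9 -5.5 z 108.6 121.6
-4 14 -14.7 -4.9 z 106.4 118.9
2 18 -14.6 -4.6 z 101.2 115.9
8 14 -12.8 -5.4 z 100.0 112.9
38 11 -12.6 -6.7 z 85.4 94.4
44 14 -13.9 -5.0 z 80.4 93.4
50 14 -15.1 -5.2 z 78.8 89.5
56 16 -13.1 -2.0 z 73.0 86.0
62 14 -13.4 -3.9 z 71.7 83.8
68 7 -11.5 -5.5 z 74.8 80.3
```

View pics/w3.png

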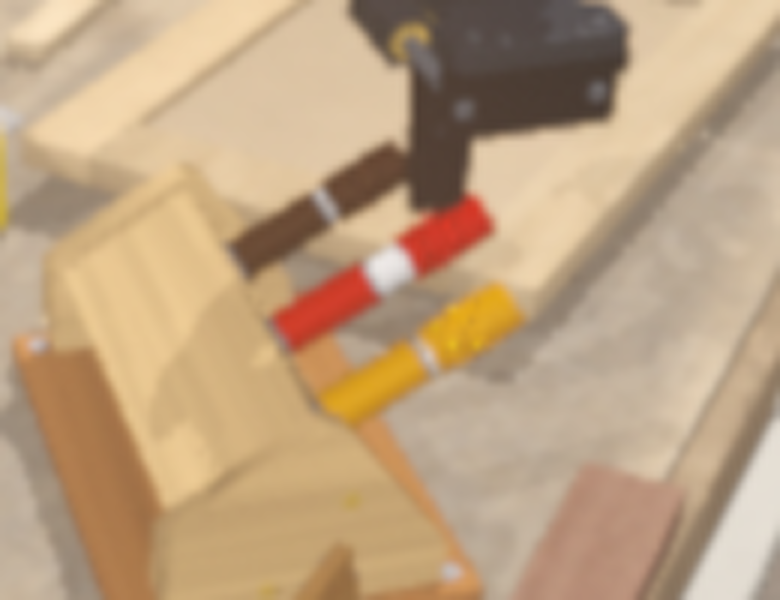

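```bash
python3 - <<'E'
from h import *
s=state();o=np.array(s["eef_pos"]);yaw=.755;ex=np.array([np.cos(yaw),np.sin(yaw),0]);ey=np.array([np.sin(yaw),-np.cos(yaw),0]);ez=np.array([0,0,1.])
for c in("scene","wrist"):
    k=viewer.get_calibration(c);K=k["camera_matrix"]
    for n,q in dict(tcp=o,tcpup30=o+30*ez,tcpR=o+10*ex,tcpL=o-10*ex,up80=o+80*ez).items():
        a=k["world_to_cam"]@np.r_[q,1];a=np.array([a[0],-a[1],-a[2]])
        if c=="wrist":
            r=np.hypot(a[0],a[1]);a=np.r_[a[:2]/r*np.arctan2(r,a[2]),1]
        w=K@a;print(c,n,(w[:2]/w[2]).round(1))
    if c=="wrist":print(np.linalg.inv(k["world_to_cam"])[:3,3]-o)
print(s["opening"],s["grip_force"],s["ft_force"],s["moment"])
p,d,P=wcloud();cv2.imwrite("pics/w4.png",cv2.resize(p[170:300,180:330],(692,600),interpolation=cv2.INTER_CUBIC)[:,:,::-1])
E
```

```text
scene tcp [301.5 183.2]
scene tcpup30 [302.1 173.2]
scene tcpR [297.8 183.8]
scene tcpL [305.1 182.6]
scene up80 [303.3 155.6]
wrist tcp [253.6 221.2]
wrist tcpup30 [253.7 239.6]
wrist tcpR [253.6 208.2]
wrist tcpL [253.6 233.6]
wrist up80 [253.9 285.3]
[ 60.69942317  57.51295533 198.56469504]
0.00486633961322175 10.50104409456253 [ 5.55035286  6.45960671 18.77219705] [ 1.2537511  -0.99624188 -0.01068532]
```

View pics/w4.png

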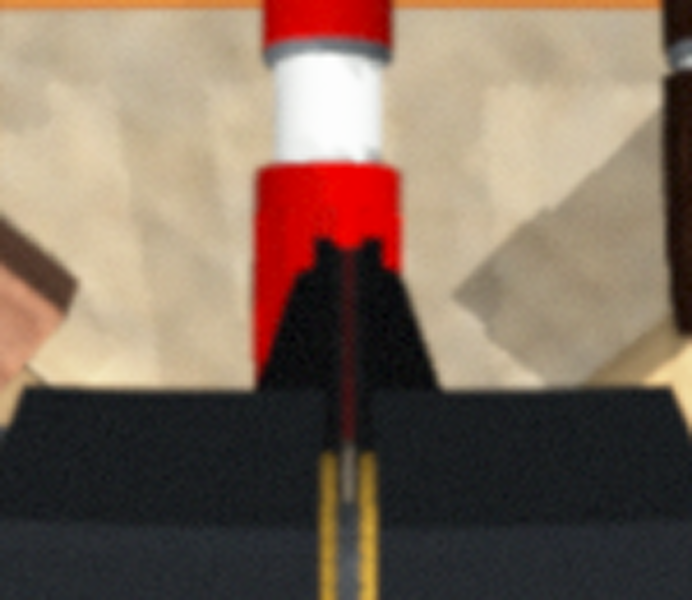

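The tip position doesn't match the reported TCP. I'll back off with the gripper open and measure where the fingertips are.

Request:
{"name": "arm_command", "arguments": {"rows": [[[0, 0, -0.05], 0], [[0, 0, -0.05], 0], [[0, 0, -0.1], 0], [[0, 0, -0.1], 0], [[0, 0, 0], 0]], "claw": 0.45}}

```text
t: 5.85
eef_pos: [473.7, 44.8, 167.1]
tcp_rot: [3.137, -0.004, 0.756]
ft_force: [0.6, 0.1, -0.7]
opening: 0.371
grip_force: 0.0
```

```bash
python3 - <<'E'
from h import *
s=state();o=np.array(s["eef_pos"]);yaw=s["tcp_rot"][2];print(o,s["opening"],s["ft_force"])
ex=np.array([np.cos(yaw),np.sin(yaw),0]);ey=np.array([np.sin(yaw),-np.cos(yaw),0])
p,d,P=wcloud();X=(P-o)@ex;Y=(P-o)@ey;Z=P[...,2]-o[2]
v=p.max(-1);k=(v<75)&(abs(X)<40)&(abs(Y)<60)&(d>0)&(Z>-10)
for z in range(-8,100,6):
    b=k&(abs(Z-z)<3)
    for n,g in(("L",b&(Y<0)),("R",b&(Y>0))):
        if g.sum()>3:print(z,n,g.sum(),"X",X[g].min().round(),X[g].max().round(),"Y",np.percentile(Y[g],[2,98]).round())
m=red(p,d,P);print("red")
for x in range(-40,80,6):
    b=m&(abs(X-x)<3)
    if b.sum()>8:print(x,b.sum(),np.percentile(Y[b],[3,97]).round(1),"ztop",np.percentile(P[...,2][b],97).round(1))
cv2.imwrite("pics/w5.png",cv2.resize(p[120:300,150:360],(700,600),interpolation=cv2.INTER_CUBIC)[:,:,::-1])
E
```

```text
[473.69706981  44.76550888 167.11417242] 0.37132491597883294 [ 0.63561894  0.14745411 -0.73160001]
28 L 9 X 10.0 12.0 Y [-20. -17.]
28 R 11 X 10.0 12.0 Y [19. 23.]
34 L 38 X -6.0 12.0 Y [-20. -16.]
34 R 46 X -8.0 12.0 Y [18. 22.]
40 L 71 X -9.0 13.0 Y [-22. -16.]
40 R 70 X -8.0 13.0 Y [18. 24.]
46 L 93 X -9.0 13.0 Y [-23. -17.]
46 R 89 X -7.0 13.0 Y [18. 25.]
52 L 113 X -10.0 13.0 Y [-24. -17.]
52 R 102 X -8.0 13.0 Y [18. 25.]
58 L 123 X -5.0 13.0 Y [-24. -17.]
58 R 119 X -7.0 13.0 Y [18. 26.]
64 L 131 X -7.0 13.0 Y [-25. -16.]
64 R 139 X -7.0 13.0 Y [18. 27.]
70 L 148 X -4.0 13.0 Y [-26. -16.]
70 R 135 X -4.0 13.0 Y [18. 27.]
76 L 147 X 1.0 13.0 Y [-25. -17.]
76 R 152 X 1.0 13.0 Y [18. 27.]
82 L 156 X -9.0 13.0 Y [-24. -17.]
82 R 156 X -10.0 13.0 Y [18. 26.]
88 L 118 X -11.0 13.0 Y [-23. -18.]
88 R 107 X -11.0 13.0 Y [20. 24.]
94 L 49 X -11.0 12.0 Y [-19. -18.]
94 R 49 X -12.0 12.0 Y [20. 22.]
red
-16 73 [-9.4  8.2] ztop 125.7
-10 162 [-10.4   8.3] ztop 125.5
-4 177 [-10.4   9.2] ztop 123.5
2 175 [-10.4   9.3] ztop 120.3
8 175 [-10.4   9.3] ztop 117.2
14 163 [-10.6   8.5] ztop 113.2
20 64 [-8.8  6.7] ztop 110.5
38 101 [-9.9  7.8] ztop 98.6
44 138 [-9.9  7.8] ztop 96.8
50 136 [-10.    7.9] ztop 93.6
56 131 [-10.1   7.9] ztop 90.7
62 134 [-10.2   8. ] ztop 86.7
68 124 [-10.4   8. ] ztop 84.1
74 67 [-9.3  7.1] ztop 80.5
```

View pics/w5.png

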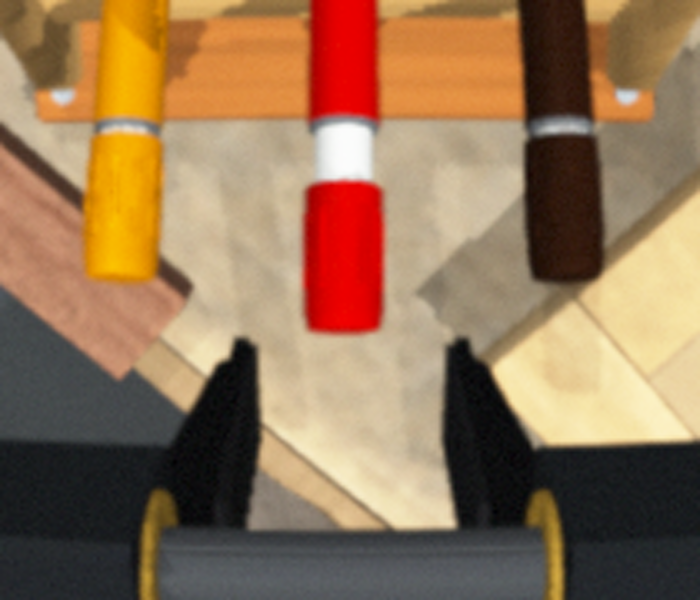

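The visible tips are about 27 mm above the reported TCP, so the real tip z is reported z plus 27. That explains the pinch: the tips were only on the top of the cap. I'll check the body's clearance before going lower.

```bash
python3 - <<'E'
from h import *
s=state();o=np.array(s["eef_pos"]);yaw=s["tcp_rot"][2];print(o,s["opening"])
ex=np.array([np.cos(yaw),np.sin(yaw),0]);ey=np.array([np.sin(yaw),-np.cos(yaw),0])
for c in("wrist","scene","top"):
    p,d,P=wcloud() if c=="wrist" else cloud(c)
    X=(P-o)@ex;Y=(P-o)@ey;Z=P[...,2]-o[2]
    k=(abs(X)<60)&(abs(Y)<110)&(d>0)&(Z>0)&(p.max(-1)<110)
    for lo in range(-100,100,20):
        g=k&(Y>=lo)&(Y<lo+20)
        if g.sum()>8:print(c,lo,g.sum(),"Zmin",np.percentile(Z[g],[1,5,20]).round(),"X",X[g].min().round(),X[g].max().round())
E
```

```text
[473.00235689  44.74537639 165.5668531 ] 0.4107642291221621
wrist -100 1035 Zmin [115. 131. 138.] X -11.0 36.0
wrist -80 6967 Zmin [107. 110. 121.] X -7.0 36.0
wrist -60 4279 Zmin [115. 120. 128.] X 12.0 36.0
wrist -40 9751 Zmin [ 49.  78. 120.] X -12.0 37.0
wrist -20 6340 Zmin [ 39.  65. 122.] X -11.0 35.0
wrist 0 5547 Zmin [118. 120. 123.] X -7.0 31.0
wrist 20 8872 Zmin [ 37.  59. 115.] X -16.0 36.0
wrist 40 3927 Zmin [114. 119. 123.] X -26.0 36.0
wrist 60 8165 Zmin [108. 112. 122.] X -35.0 36.0
wrist 80 1332 Zmin [110. 124. 137.] X -12.0 36.0
scene -100 1181 Zmin [107. 111. 124.] X -60.0 35.0
scene -80 970 Zmin [119. 146. 272.] X -31.0 37.0
scene -60 1575 Zmin [125. 148. 172.] X -35.0 57.0
scene -40 1001 Zmin [ 34.  49. 129.] X -34.0 60.0
scene -20 230 Zmin [134. 143. 161.] X -60.0 39.0
scene 0 155 Zmin [33. 41. 67.] X -60.0 37.0
scene 20 177 Zmin [31. 36. 50.] X -44.0 35.0
scene 40 32 Zmin [118. 121. 128.] X 9.0 35.0
scene 60 130 Zmin [108. 111. 121.] X 3.0 34.0
top -100 1959 Zmin [145. 147. 401.] X -60.0 30.0
top -80 2203 Zmin [146. 313. 387.] X -60.0 32.0
top -60 2144 Zmin [309. 319. 337.] X -60.0 51.0
top -40 2078 Zmin [312. 320. 333.] X -60.0 60.0
top -20 1885 Zmin [309. 318. 330.] X -60.0 60.0
top 0 1873 Zmin [314. 322. 333.] X -60.0 53.0
top 20 1275 Zmin [312. 320. 332.] X -60.0 34.0
top 40 577 Zmin [309. 315. 325.] X -46.0 12.0
top 60 145 Zmin [144. 146. 147.] X -26.0 32.0
top 80 64 Zmin [144. 145. 146.] X 8.0 31.0
```

Request:
{"name": "arm_command", "arguments": {"rows": [[[-0.012, -0.004, 0.0], 0], [[0, 0, 0.12], 0], [[0, 0, 0.12], 0], [[0, 0, 0.12], 0], [[0, 0, 0.05], 0]]}}

```text
t: 6.55
eef_pos: [467.9, 43.4, 58.8]
tcp_rot: [-3.139, 0.003, 0.756]
ft_force: [0.3, -0.1, -0.1]
opening: 0.449
grip_force: 0.0
```

Request:
{"name": "arm_command", "arguments": {"rows": [[[0, 0, 0], 0], [[0, 0, 0], 0], [[0, 0, 0], 0], [[0, 0, 0], 0], [[0, 0, 0], 0]], "claw": 0.0}}

```text
t: 7.05
eef_pos: [469.8, 43.4, 62.1]
tcp_rot: [3.141, -0.001, 0.756]
ft_force: [-0.6, 0.2, 1.9]
opening: 0.228
grip_force: 30.0
```

Now it's properly gripped, with an opening of 21.7 mm. Next I push along the marker axis.

Request:
{"name": "arm_command", "arguments": {"rows": [[[0.0126, 0, 0.007], 0], [[0.0126, 0, 0.007], 0], [[0.0126, 0, 0.007], 0], [[0.0126, 0, 0.007], 0], [[0.0126, 0, 0.007], 0]]}}

```text
t: 7.55
eef_pos: [479.8, 53.8, 52.7]
tcp_rot: [-3.14, 0.003, 0.757]
ft_force: [-6.4, -5.5, 8.7]
opening: 0.226
grip_force: 29.9
```

Request:
{"name": "arm_command", "arguments": {"rows": [[[0, 0, 0], 0], [[0, 0, 0], 0], [[0, 0, 0], 0], [[0, 0, 0], 0], [[0, 0, 0], 0]]}}

```text
t: 8.05
eef_pos: [480.8, 54.1, 52.7]
tcp_rot: [-3.141, 0.0, 0.756]
ft_force: [-1.9, -4.9, 2.0]
opening: 0.223
grip_force: 29.9
```

```bash
python3 - <<'E'
from h import *
p,d,P=wcloud();cv2.imwrite("pics/w6.png",cv2.resize(p[100:260,150:360],(788,600),interpolation=cv2.INTER_CUBIC)[:,:,::-1])
E
```

```text
(no output)
```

View pics/w6.png

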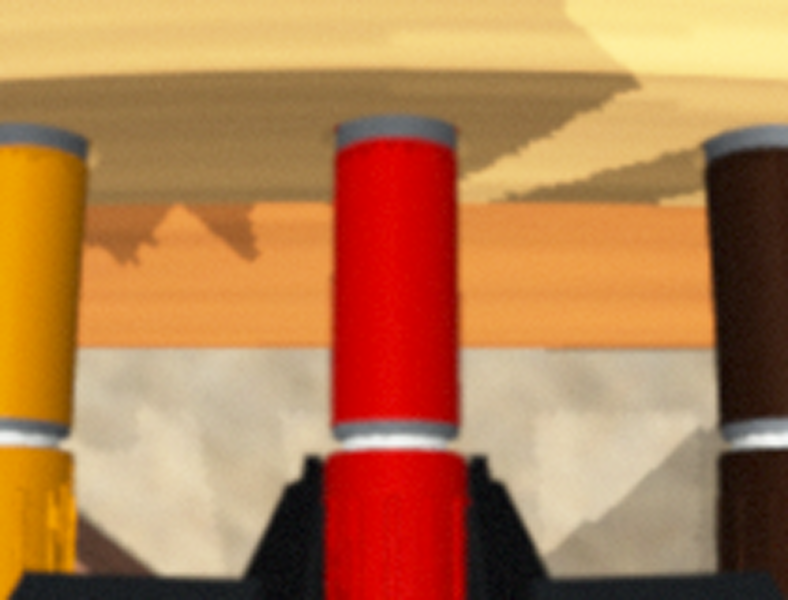

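The cap is home: the neck gap matches the other two markers. Next I open, slide down the axis to the bare barrel and regrip.

Request:
{"name": "arm_command", "arguments": {"rows": [[[0, 0, 0], 0], [[0, 0, 0], 0], [[0, 0, 0], 0], [[0.06, 0, 0.033], 0], [[0.064, 0, 0.036], 0]], "claw": 0.42}}

```text
t: 8.6
eef_pos: [504.7, 76.2, 35.1]
tcp_rot: [3.141, -0.001, 0.756]
ft_force: [-0.1, 0.3, 0.8]
opening: 0.418
grip_force: 0.0
```

Request:
{"name": "arm_command", "arguments": {"rows": [[[0, 0, 0], 0], [[0, 0, 0], 0], [[0, 0, 0], 0], [[0, 0, 0], 0], [[0, 0, 0], 0]], "claw": 0.0}}

```text
t: 9.1
eef_pos: [503.3, 75.3, 35.7]
tcp_rot: [3.141, 0.0, 0.756]
ft_force: [-0.5, 0.1, -1.3]
opening: 0.207
grip_force: 30.0
```

```bash
python3 - <<'E'
from h import *
s=state();o=np.array(s["eef_pos"]);yaw=s["tcp_rot"][2];print(o,s["opening"],s["grip_force"],s["ft_force"])
ex=np.array([np.cos(yaw),np.sin(yaw),0]);ey=np.array([np.sin(yaw),-np.cos(yaw),0])
p,d,P=cloud("scene");m=red(p,d,P);Q=P[m]-o
for x in range(-80,60,6):
    g=Q[abs(Q@ex-x)<3]
    if len(g)>3:print(x,len(g),(g[:,2].min()+o[2]).round(),(g[:,2].max()+o[2]).round())
p,d,P=wcloud();X=(P-o)@ex;Y=(P-o)@ey;m=red(p,d,P)
print("wrist red X",np.percentile(X[m],[1,99]),"Y",np.percentile(Y[m],[2,98]))
cv2.imwrite("pics/w7.png",cv2.resize(p[100:260,150:360],(788,600),interpolation=cv2.INTER_CUBIC)[:,:,::-1])
E
```

```text
[503.31339079  75.33281494  35.66357819] 0.20747501553838057 29.993655681610107 [-0.47259592  0.12742235 -1.27842276]
10 4 75.0 90.0
16 19 73.0 88.0
22 12 71.0 84.0
28 7 74.0 81.0
wrist red X [-31.61376578  31.85947848] Y [-8.44397359 10.18477417]
```

Gripped on the barrel at 19.7 mm. Next I draw it out along its axis.

Request:
{"name": "arm_command", "arguments": {"rows": [[[-0.0595, 0, -0.033], 0], [[-0.0595, 0, -0.033], 0], [[-0.0595, 0, -0.033], 0], [[-0.0595, 0, -0.033], 0], [[-0.0595, 0, -0.033], 0]]}}

```text
t: 9.7
eef_pos: [448.3, 23.4, 77.7]
tcp_rot: [3.141, -0.0, 0.756]
ft_force: [-0.3, -0.2, -0.9]
opening: 0.206
grip_force: 30.0
```

Request:
{"name": "arm_command", "arguments": {"rows": [[[0, 0, 0], 0], [[0, 0, 0], 0], [[0, 0, -0.06], 0], [[0, 0, -0.06], 0], [[0, 0, -0.06], 0]]}}

```text
t: 10.2
eef_pos: [449.5, 24.7, 121.9]
tcp_rot: [-3.141, 0.0, 0.757]
ft_force: [-0.5, -0.5, -1.4]
opening: 0.199
grip_force: 30.0
```

```bash
cat > look.py <<'E'
from h import *
import sys
s=state();o=np.array(s["eef_pos"]);yaw=s["tcp_rot"][2];print(o,s["opening"],s["grip_force"],np.round(s["ft_force"],1))
ex=np.array([np.cos(yaw),np.sin(yaw),0]);g=o+[0,0,46]
p,d,P=cloud("scene");h=cv2.cvtColor(p,cv2.COLOR_RGB2HSV)
m=((h[...,0]<6)|(h[...,0]>172))&(h[...,1]>170)&(h[...,2]>80)&(d>0)&(np.linalg.norm(P-g,axis=-1)<110)
Q=P[m]-g;a=np.linalg.svd(Q-np.median(Q,0))[2][0];a*=-np.sign(a@ex)
print(m.sum(),"elev",np.degrees(np.arcsin(a[2])).round(1),"X",(Q@ex).min().round(),(Q@ex).max().round(),"Z",Q[:,2].min().round(),Q[:,2].max().round())
v,u=np.where(m);c=p[max(v.min()-40,0):v.max()+40,u.min()-50:u.max()+50]
cv2.imwrite("pics/"+sys.argv[1],cv2.resize(c,None,fx=4,fy=4,interpolation=cv2.INTER_CUBIC)[:600,:800,::-1])
E
python3 look.py s1.png
```

```text
[449.54589357  24.74453802 121.91746124] 0.19862034449458543 29.993885457515717 [-0.5 -0.5 -1.4]
71 elev 21.6 X -33.0 31.0 Z -8.0 20.0
```

View pics/s1.png

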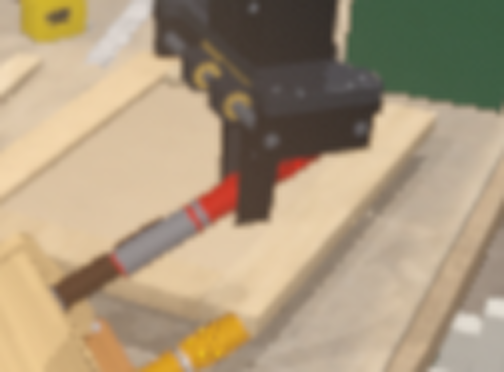

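It's out and held. Next I move the tail over the ridge and press down to pivot it.

Request:
{"name": "arm_command", "arguments": {"rows": [[[0.15, 0, 0], 0], [[0.15, 0, 0], 0], [[0, 0, 0], 0], [[0, 0, 0.07], 0], [[0, 0, 0.06], 0]]}}

```text
t: 10.75
eef_pos: [503.7, 76.3, 88.0]
tcp_rot: [-3.141, 0.0, 0.757]
ft_force: [-0.1, 0.4, -1.9]
opening: 0.203
grip_force: 30.0
```

Request:
{"name": "arm_command", "arguments": {"rows": [[[0, 0, 0.016], 0], [[0, 0, 0.016], 0], [[0, 0, 0.016], 0], [[0, 0, 0.016], 0], [[0, 0, 0.016], 0]]}}

```text
t: 11.25
eef_pos: [504.7, 75.9, 69.9]
tcp_rot: [3.14, -0.002, 0.756]
ft_force: [-0.6, -0.9, 5.6]
opening: 0.203
grip_force: 30.0
```

```bash
python3 look.py s2.png
```

```text
[504.67861133  75.89537941  69.88702193] 0.20342032714483635 30.00070631504059 [-0.6 -0.9  5.6]
75 elev 32.2 X -28.0 31.0 Z -31.0 59.0
```

Request:
{"name": "arm_command", "arguments": {"rows": [[[0, 0, 0.02], 0], [[0, 0, 0.02], 0], [[0, 0, 0.02], 0], [[0, 0, 0.02], 0], [[0, 0, 0.02], 0]]}}

```text
t: 11.8
eef_pos: [503.9, 75.7, 44.6]
tcp_rot: [3.141, -0.0, 0.756]
ft_force: [-3.0, -2.1, 4.5]
opening: 0.201
grip_force: 30.0
```

```bash
python3 look.py s3.png; python3 - <<'E'
from h import *
s=state();o=np.array(s["eef_pos"]);yaw=s["tcp_rot"][2];ex=np.array([np.cos(yaw),np.sin(yaw),0]);ey=np.array([np.sin(yaw),-np.cos(yaw),0])
p,d,P=wcloud();X=(P-o)@ex;Y=(P-o)@ey
b=(abs(Y)<4)&(d>0)
for x in range(-40,130,8):
    g=b&(abs(X-x)<4)
    if g.sum()>4:print(x,np.percentile(P[...,2][g],[5,50,95]).round(),np.median(p[g],0))
E
```

```text
[503.88873735  75.65133058  44.61130353] 0.2005847203623548 30.000779628753662 [-3.  -2.1  4.5]
110 elev -4.7 X -52.0 30.0 Z -3.0 59.0
-40 [103. 104. 105.] [228.   0.   0.]
-32 [103. 104. 106.] [227.   0.   0.]
-24 [104. 105. 106.] [223.5   0.    0. ]
-8 [105. 107. 108.] [198.   1.   0.]
0 [106. 107. 108.] [196.   0.   0.]
8 [107. 108. 109.] [196.   0.   0.]
16 [108. 109. 110.] [196.   0.   0.]
24 [110. 189. 199.] [25. 25. 27.]
32 [109. 164. 168.] [91. 83. 87.]
40 [110. 111. 112.] [162.  59.  60.]
48 [111. 112. 113.] [110. 114. 118.]
56 [111. 113. 114.] [110. 114. 118.]
64 [112. 114. 115.] [110. 114. 117.]
72 [113. 115. 116.] [137. 143. 146.]
80 [114. 115. 117.] [154. 159. 163.]
88 [115. 116. 117.] [155. 156. 160.]
96 [ 61. 116. 117.] [230.  27.  15.]
104 [13. 60. 61.] [238. 201. 123.]
112 [11. 12. 13.] [178. 108.  51.]
120 [11. 12. 13.] [189. 115.  55.]
128 [-2. -1. 12.] [160. 133. 106.]
```

The pivot works: the marker is now at about -5°. I'll keep going to about -33°, and the body still clears the neighbouring caps.

Request:
{"name": "arm_command", "arguments": {"rows": [[[0, 0, 0.019], 0], [[0, 0, 0.019], 0], [[0, 0, 0.019], 0], [[0, 0, 0.019], 0], [[0, 0, 0.019], 0]]}}

```text
t: 12.4
eef_pos: [504.6, 76.1, 20.8]
tcp_rot: [3.14, -0.001, 0.756]
ft_force: [0.2, -0.5, 5.4]
opening: 0.207
grip_force: 30.1
```

```bash
cat > slope.py <<'E'
from h import *
s=state();o=np.array(s["eef_pos"]);yaw=s["tcp_rot"][2];ex=np.array([np.cos(yaw),np.sin(yaw),0]);ey=np.array([np.sin(yaw),-np.cos(yaw),0])
print(o,s["opening"],s["grip_force"],np.round(s["ft_force"],1))
p,d,P=wcloud();X=(P-o)@ex;Y=(P-o)@ey;Z=P[...,2]
R=(abs(Y)<4)&(d>0)&(X>-60)&(X<110)&(Z<o[2]+125)&(Z>o[2]-15)
xs,zs=X[R],Z[R];f=None;best=0
rng=np.random.default_rng(0)
for _ in range(400):
    i,j=rng.choice(len(xs),2,False)
    if abs(xs[i]-xs[j])<30:continue
    k=(zs[i]-zs[j])/(xs[i]-xs[j]);n=abs(zs-zs[i]-k*(xs-xs[i]))<2.5
    if n.sum()>best:best=n.sum();f=n
k,c=np.polyfit(xs[f],zs[f],1);print("elev cap",-np.degrees(np.arctan(k)).round(1),"z at grip",c.round(1),"X",xs[f].min().round(),xs[f].max().round(),best,len(xs))
E
python3 slope.py
```

```text
[504.64474629  76.0507035   20.79491865] 0.20660338538769485 30.05445998045616 [ 0.2 -0.5  5.4]
elev cap -31.6 z at grip 88.2 X -50.0 79.0 3499 5279
```

Request:
{"name": "arm_command", "arguments": {"rows": [[[0, 0, 0.007], 0], [[0, 0, 0.006], 0], [[0, 0, 0], 0], [[0, 0, -0.04], 0], [[0, 0, -0.08], 0]]}}

```text
t: 12.95
eef_pos: [503.1, 75.9, 47.0]
tcp_rot: [-3.14, 0.002, 0.756]
ft_force: [-0.2, -0.1, -0.9]
opening: 0.207
grip_force: 30.1
```

Request:
{"name": "arm_command", "arguments": {"rows": [[[0, 0, -0.12], 0], [[0, 0, -0.14], 0], [[0, 0, -0.14], 0], [[0, 0, -0.1], 0], [[0, 0, -0.06], 0]]}}

```text
t: 13.45
eef_pos: [504.1, 76.0, 190.0]
tcp_rot: [3.14, -0.002, 0.756]
ft_force: [-0.1, 0.5, -0.9]
opening: 0.205
grip_force: 30.1
```

Request:
{"name": "arm_command", "arguments": {"rows": [[[0, 0, 0], 0], [[0, 0, 0], 0], [[0, 0, 0], 0], [[0, 0, 0], 0], [[0, 0, 0], 0]]}}

```text
t: 13.95
eef_pos: [503.7, 75.9, 186.6]
tcp_rot: [-3.141, 0.001, 0.756]
ft_force: [-0.1, 0.2, -2.0]
opening: 0.209
grip_force: 30.1
```

```bash
python3 slope.py; python3 look.py s4.png
```

```text
[503.67890897  75.91628534 186.57985878] 0.2089143727620767 30.108866030350327 [-0.1  0.2 -2. ]
elev cap -33.3 z at grip 254.5 X -49.0 78.0 3374 4802
[503.75907564  75.92380693 186.70449414] 0.20409343825636514 30.1088588219136 [-0.5  0.1 -1.2]
142 elev -32.5 X -43.0 83.0 Z -18.0 70.0
```

View pics/s4.png

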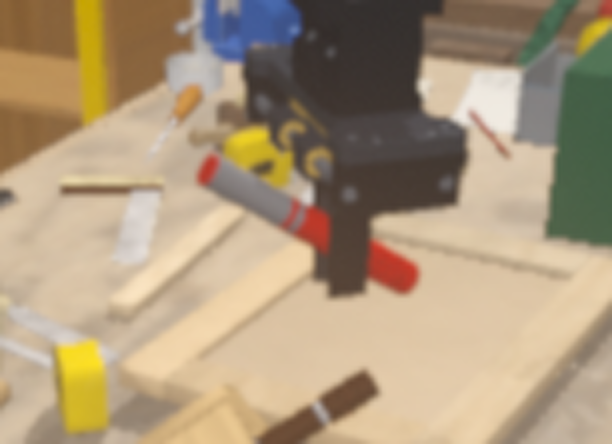

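The marker is held cap-down at about -33°, well clear of everything, and brown is still in its hole. Handing in.

```bash
python3 -c "
from cell import env
print(env.job_done())"
```

```text
the job is handed in; nothing more can be done
None
```

I pushed the red marker's cap home in the rack and drew the marker out. The job is handed in with it held still, cap end about 33° below level and about 20 cm above the bench; `env.job_done()` gave no verdict.

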